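# Flip the drill battery and slide it onto its charger

### The arm

A 6-joint arm with a two-finger parallel gripper is mounted at the origin on the work surface. World frame = base frame: x ahead of the robot, y to its left, z up, the work surface at z = 0. Lengths are in m, angles in rad, forces in N, time in s.
With the tool pointing down it reaches from about 0.25 to 0.725 m from the base axis. Payload 4 kg.
Tool frame: the origin (TCP) lies on the centre line of the jaws, within the pads' length; the fingertips stand 22 mm ahead of it and the grasp point (between the pads) lies 3 mm ahead of it; z points along the fingers, y is the line along which they close (so a half turn about z gives the same grasp; the last joint's range is limited). The gripper opens to 85 mm and grips with 20 to 120 N. Pads are 22 mm wide; open, the fingers measure 114 mm over their backs; the gripper's body (76 mm by 85 mm) begins 54 mm behind the grasp point. The pads swing forward as they close: fully open they stand 13 mm farther back than shut.
Start: joints at [-1.138, 0.241, 0.005, 1.335, 0, 1.571], TCP at [0.21, -0.454, 0.253] pointing down, gripper open.
Joint ranges: [-2.72, 2.72], [-1.05, 1.87], [-1.09, 1.28], [-1.99, 2.15], [-1.42, 1.44], [-3.14, 3.14]. Speed limits (rad/s): [2.79, 2.79, 3.14, 3.14, 3.14, 3.14].

### API

Orientations are given as a unit quaternion [x, y, z, w].
In Python, from workcell import bot gives the robot as it stands.
- The arm moves only by the shell command python3 -m inch 'ROWS'. ROWS is JSON, one flat list of numbers, 7 for each row, row after row: the shift along the world's x, y, z in mm, then the turn, a rotation vector about the world's x, y, z in rad, then the opening in per cent of the stroke, from 0 (shut) to 100 (fully open). A call has 1 to 8 rows; each row is the pose to reach, as a shift and turn from the pose commanded when the call began; what a row does not reach only later rows make up. A row lasts 1/12 s, in which the tool goes at most 41.7 mm and 7.16 degrees, less where a joint would pass 70% of its speed; a pose out of reach is approached as far as the arm can. A call with a gripper value outside its range is refused whole. The fingers move at their own pace and stop on an object; the grip force is fixed at half the most. Time passes only in rows, so rows that repeat a pose let the fingers close. It gives the time, the measured TCP pose, the force, the opening and the grip force at its end, in the units of the state.
- bot.get_obs(): the state, without advancing time (a new reading comes with each control period).
- bot.camera(name): name is "side" or "top" or "wrist"; returns the picture (480x640x3 uint8, blue, green, red); there is no depth.
- bot.camera_info(name): a dict with "intrinsics" (3x3 intrinsics, pixels), "camera_from_world" (4x4, takes a point from world to camera coordinates); the wrist camera has in their place "hand_eye" (4x4, takes a point from camera to tool coordinates, whose origin is the TCP and whose axes are the flange's). Camera axes: x right, y down, z forward; pixel columns grow to the right and rows downward; lengths in m; the calibration is good to about 2 mm. A picture is of the moment at which its call begins: read the wrist's pose just before it. camera_info takes no time and is no camera call.
- bot.job_done(): hands the job in; it is judged then, once.
Trained networks look in the newest picture that a camera, given by its name, has taken for a name from the list of things; names that differ only in an ending like _2 or _b are one class to them, and where a whole thing is asked for, a point or a joint stands for the part that bears it (a point fixed in the world has none). Each returns a list of dicts, best first, with "confidence" (0 to 1); they miss things now and then, are a little off and sometimes report something else, mostly with a low value. They report only what shows in the picture. A call takes as long as a camera call. They do not tell look-alikes from the thing itself.
- bot.silhouettes(camera, target): "mask" (480x640 bool, what is visible of it) and "uv" ([column, row] in pixels, amid what is visible of it).
- bot.spot_point(camera, target): "uv" ([column, row] in pixels: a listed point, or the origin of a listed thing).
The state is a dict: "clock": time; "joint_pos": joint angles; "joint_vel": joint speeds; "tau": joint torques, N m; "eef_pos": TCP position; "tool_rot": TCP orientation; "ft_force": force on the tool from outside, world axes, zero at the start; "ft_torque": the same for the moment, N m; "grip_width": finger opening in m; "grasp_force": force on a finger pad.
Only numpy, scipy, OpenCV 4.12 (cv2) and the standard library are available. Lean on these libraries where they do the work, as an engineer would, in place of code of your own. Each camera call takes 0.05 s, during which the arm holds its last target. There are 200 camera calls.

### The job

Put the drill's battery pack on the charger: it lies with its rail side up, so first stand it on one of its ends on the bench and let go, so that you can take it again from the opposite side and turn it fully over, rails down. Lower it onto the open part of the charger's deck, contact end towards the charger's head, and slide its rails under the two lips until it is fully home against the head. Leave the other things on the bench where they are.

Things in the scene. Friction and masses are not known exactly. Their poses are not given: they have to be found in the camera images.
- battery_center (a point): Battery pack, black block 112 x 60 x 46 mm (length x width x thickness), 0.3 to 0.6 kg, lying at the start with its grey rail foot up. This point: centre of the block. Axes: x along the length to the contact end, y across the 60 mm width, z from base to rail side. Both end faces (x = +-56 mm) are flat; it stands steadily on either, this point then 56 mm high.
- battery_rail (a point): Middle of the outer face of the battery's T-shaped rail foot, 39 mm from the block's centre along z and 9 mm along x; same axes. Flange: 74 mm long (x = +-37 mm from here), 46 mm wide (y), 7 mm high, on a 34 mm wide neck; 9 mm gap between flange and block.
- battery_contacts (a point): Middle of the battery's contact end face (steel strip on it), 56 mm from the block's centre along its x; same axes.
- charger_home (a point): Point of the fixed charger where the battery's centre lies when upside down and fully home. x: sliding direction (level, to the head), y left of it, z up. 63 mm above the bench; the deck (channel floor on which the flange slides) is 39 mm below it, 24 mm above the bench. Charger: grey and black, 190 x 120 mm, deck from x = -91 mm to the head. A push of 3 to 8 N slides the pack.
- charger_lips (a point): Middle of the mouth under the two lips, at deck level, where the flange enters; axes as the home point (16 mm ahead of it). From here lips run 38 mm along +x, 38 mm apart, underside 9.5 mm and top 14 mm above deck, over a 50 mm wide channel. Behind (-x) the deck is open above, with 10 mm high side guides flaring from 52 to 64 mm apart over 80 mm. Lower the flange wholly behind this point.
- charger_head (a point): Middle of the foot of the charger's head face, at deck level, 56 mm ahead of the home point; same axes. The head is a block 43 mm long, 120 mm wide, 30 mm higher than the deck; the battery's contact end face stops against it, felt as a sharp rise in force.
- drill: Bystander: cordless drill without its battery, lying on its side, grey and black, about 175 mm long, 60 mm high; origin under its middle.
- glue: Bystander: white glue bottle, 60 mm across, 170 mm tall, upright; origin under its middle.
- tape: Bystander: grey tape measure, 68 x 36 x 66 mm, standing; origin under its middle.
- offcut: Bystander: flat plywood offcut, 130 x 45 x 19 mm; origin under its middle.
- jar: Bystander: glass jar with steel lid, 68 mm across, 85 mm tall; origin under its middle.
- bracket: Bystander: steel angle bracket, 70 x 40 mm foot, upright leg 70 mm high; origin under its middle.
- driver: Bystander: screwdriver, lying; origin under its middle.
Not all that is in view belongs to the job. What is shaped like the part that bears charger_home but pink or yellow is not meant.

How it is judged:
On the way:
1. the battery stands upright on one of its ends on the bench, let go and still ((angle between battery_center's own x axis and vertical above 2.97 rad or angle between battery_center's own x axis and vertical below 0.17 rad) and height (world z) of battery_center between 0.05 and 0.064 m and contact force between battery and the fingers below 0.1 N and linear speed of battery below 0.02 m/s), for 0.2 s.
At the end, for the whole second after the job is handed in: The battery lies rails down (within 0.08 rad of level) on the charger, its centre within 5 mm horizontally and 4 mm in height of the home point, the middle of its contact end within 8 mm of the head's middle seen from above, let go, at rest; no bystander moved over 30 mm (horizontal distance between battery_center and charger_home below 0.005 m and z of battery_center in the frame of charger_home between -0.004 and 0.004 m and angle between battery_center's own z axis and vertical above 3.06 rad and horizontal distance between battery_contacts and charger_head below 0.008 m and linear speed of battery below 0.01 m/s); the robot touches nothing.
It fails at once if a thing that does not belong to the job is moved more than 30 mm (distance of any of drill, glue, tape, offcut, jar, bracket, driver from where it was at the start of the episode above 0.03 m).
It also fails if it takes over 72 s, if anything falls off the work surface, if the arm or the gripper's body presses on something with over 40 N, if the wrist force passes 120 N, or if a joint passes its speed limit or range.

## Working session

There is one attempt and no reset: what is moved stays moved. The work goes in short steps, Python scripts to look and compute and a shell command to move; the robot and the scene stay as the last step left them, time stands still between calls to the robot, and variables do not carry over. Pictures are saved under pics/ and viewed, at most 10 in all, crops included, and the job is handed in when it is done.

```bash
mkdir -p pics; cat > h.py <<'E'
import numpy as np, cv2
from workcell import bot
def ray(cam,uv):
    i=bot.camera_info(cam); K=np.array(i['intrinsics']); T=np.linalg.inv(np.array(i['camera_from_world']))
    d=T[:3,:3]@np.linalg.solve(K,[uv[0],uv[1],1]); return T[:3,3],d
def onplane(cam,uv,z):
    o,d=ray(cam,uv); return o+d*(z-o[2])/d[2]
def proj(cam,p):
    i=bot.camera_info(cam); K=np.array(i['intrinsics']); T=np.array(i['camera_from_world'])
    c=T[:3,:3]@p+T[:3,3]; q=K@c; return q[:2]/q[2]
def tri(a,b):
    o1,d1=ray(*a);o2,d2=ray(*b)
    d1/=np.linalg.norm(d1);d2/=np.linalg.norm(d2)
    A=np.stack([d1,-d2],1);s=np.linalg.lstsq(A,o2-o1,rcond=None)[0]
    p,q=o1+s[0]*d1,o2+s[1]*d2; return (p+q)/2,np.linalg.norm(p-q)
E
python3 - <<'E'
from h import *
np.set_printoptions(precision=4,suppress=True)
for c in ('top','side'):
    cv2.imwrite(f'pics/{c}0.png',bot.camera(c))
    i=bot.camera_info(c);print(c,np.linalg.inv(np.array(i['camera_from_world']))[:3])
    for t in ('battery_center','battery_rail','battery_contacts','charger_home','charger_lips','charger_head'):
        print(c,t,[(np.round(r['uv'],1),round(r['confidence'],2)) for r in bot.spot_point(c,t)[:3]])
o=bot.get_obs();print(o['clock'],o['eef_pos'],o['tool_rot'],o['joint_pos'],o['grip_width'])
E
```

```text
top [[-0.0144 -0.985   0.1719  0.3158]
 [-0.9999  0.0157  0.0063  0.058 ]
 [-0.0089 -0.1718 -0.9851  1.189 ]]
top battery_center [(array([431.2, 238.9]), 0.88), (array([243.6, 223.7]), 0.52)]
top battery_rail []
top battery_contacts [(array([433.5, 218.8]), 0.8)]
top charger_home [(array([218.1, 337.1]), 0.83), (array([100.1, 305.4]), 0.74), (array([240.8, 224.7]), 0.64)]
top charger_lips [(array([445.5, 322.4]), 0.73), (array([244.9, 222.4]), 0.72), (array([218.9, 330.4]), 0.65)]
top charger_head [(array([446.3, 305.3]), 0.96), (array([242.3, 205.8]), 0.61), (array([215.7, 313.3]), 0.6)]
side [[-0.9931 -0.0714  0.0931  0.3665]
 [-0.1166  0.6916 -0.7128  1.1741]
 [-0.0135 -0.7188 -0.6951  1.1924]]
side battery_center [(array([332.4, 199.8]), 0.96), (array([233.6, 284.6]), 0.28)]
side battery_rail [(array([329.1, 187.3]), 0.69)]
side battery_contacts [(array([315.9, 199. ]), 0.6)]
side charger_home [(array([300.7, 293.6]), 0.95), (array([393.7, 192.6]), 0.9), (array([391.2, 321. ]), 0.87)]
side charger_lips [(array([353.1, 421.5]), 0.79), (array([295.3, 306.8]), 0.74), (array([388.3, 198.7]), 0.69)]
side charger_head [(array([337.2, 419.1]), 0.89), (array([279.2, 302.3]), 0.69), (array([378.3, 198.4]), 0.63)]
0.7 [ 0.2097 -0.4539  0.2533] [0.9767 0.2147 0.     0.    ] [-1.138   0.2406  0.005   1.3352 -0.      1.5708] 0.08537893540543573
```

View pics/top0.png

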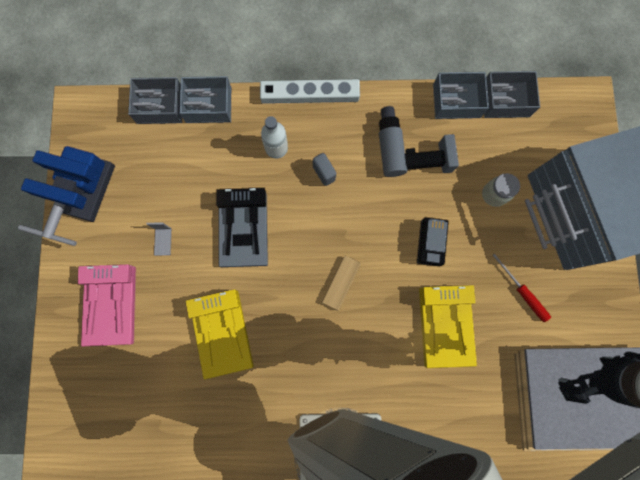

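View pics/side0.png

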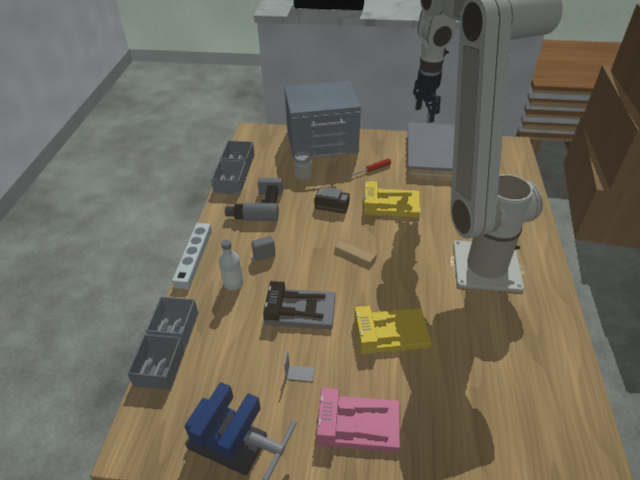

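The top view has the battery at about (433,241) with its contact end facing up the picture (+x). The grey charger is at (243,228), head also towards +x. The yellow and pink chargers are decoys. Next I'll measure both.

```bash
python3 - <<'E'
from h import *
np.set_printoptions(precision=4,suppress=True)
pt={'battery_center':((431.2,238.9),(332.4,199.8)),'charger_home':((240.8,224.7),(300.7,293.6)),'lips':((244.9,222.4),(295.3,306.8)),'head':((242.3,205.8),(279.2,302.3)),'contacts':((433.5,218.8),(315.9,199.))}
for k,(a,b) in pt.items(): print(k,*tri(('top',a),('side',b)))
print('home',onplane('top',(240.8,224.7),.063),'head',onplane('top',(242.3,205.8),.024),'bat',onplane('top',(431.2,238.9),.023))
for c in ('top','side'):
  bot.camera(c)
  for t in ('battery_center','charger_home','drill','glue','tape','offcut','jar','bracket','driver'):
    for r in bot.silhouettes(c,t)[:(3 if t=='charger_home' else 1)]:
        u=np.array(r['uv']); m=r['mask'].astype(np.uint8)
        s=''
        if t in('battery_center','charger_home'):
            q=cv2.minAreaRect(cv2.findNonZero(m)); s=[onplane(c,p,.045 if t[0]=='b' else .03)[:2] for p in cv2.boxPoints(q)]
        print(c,t,u,round(r['confidence'],2),onplane(c,u,.02)[:2],s)
E
```

```text
battery_center [ 0.504  -0.2319  0.0333] 0.007242182002918618
charger_home [0.5431 0.2304 0.0716] 0.00015255025156130604
lips [0.5612 0.2295 0.0106] 1.3139874697946341e-05
head [0.6029 0.2337 0.0292] 0.005935998024583648
contacts [ 0.5598 -0.2438  0.0217] 0.001207136272435363
home [0.5448 0.2317 0.063 ] head [0.6011 0.2345 0.024 ] bat [ 0.5094 -0.2348  0.023 ]
top battery_center [431.  240.9] 0.88 [ 0.5049 -0.2348] [array([ 0.4477, -0.1881]), array([ 0.5624, -0.2059]), array([ 0.5541, -0.2732]), array([ 0.4397, -0.2543])]
top charger_home [106.6 306.3] 0.93 [0.3558 0.5639] [array([0.4565, 0.6374]), array([0.4589, 0.4974]), array([0.2646, 0.4815]), array([0.2621, 0.6174])]
top charger_home [448.3 324.5] 0.93 [ 0.3003 -0.2645] [array([ 0.3955, -0.1946]), array([ 0.3935, -0.3322]), array([ 0.2014, -0.3181]), array([ 0.2032, -0.1843])]
top charger_home [243.2 227.5] 0.9 [0.5463 0.2323] [array([0.6464, 0.3018]), array([0.6486, 0.1757]), array([0.4491, 0.1689]), array([0.4469, 0.2914])]
top drill [401.6 151.3] 0.8 [ 0.7391 -0.173 ] 
top glue [273.6 137. ] 0.75 [0.7836 0.1558] 
top tape [32
[... 449 characters left out ...]
[0.6404, 0.3128]), array([0.66  , 0.1523]), array([0.4532, 0.1555]), array([0.4491, 0.3137])]
side charger_home [358.  422.1] 0.91 [0.3611 0.5652] [array([0.4548, 0.6344]), array([0.4604, 0.4882]), array([0.2555, 0.4859]), array([0.2662, 0.6305])]
side charger_home [389.2 203.2] 0.61 [ 0.3058 -0.2484] [array([ 0.3895, -0.1716]), array([ 0.3948, -0.3543]), array([ 0.199 , -0.3603]), array([ 0.2071, -0.1785])]
side drill [263.2 204.9] 0.87 [ 0.7363 -0.1957] 
side glue [229.2 266.1] 0.91 [0.7841 0.1009] 
side offcut [357.5 250.7] 0.9 [ 0.3992 -0.0059] 
side jar [304.6 162.9] 0.65 [ 0.6277 -0.4541] 
side bracket [293.6 373.5] 0.77 [0.5318 0.4517] 
side driver [379.5 163.3] 0.64 [ 0.3471 -0.4791]
```

```bash
cat >> h.py <<'E'
from scipy.spatial.transform import Rotation as Ro
def goto(a,y,g,back=0.,name=''):
    """delta from current pose so the grasp point is at g, approach a, jaw axis y"""
    a=np.array(a,float);a/=np.linalg.norm(a);y=np.array(y,float);y-=a*(a@y);y/=np.linalg.norm(y)
    R=np.stack([np.cross(y,a),y,a],1); p=np.array(g)-a*(.003+back)
    o=bot.get_obs();rv=(Ro.from_matrix(R)*Ro.from_quat(o['tool_rot']).inv()).as_rotvec()
    print(name,'mm',np.round((p-o['eef_pos'])*1000,1),'rv',np.round(rv,4))
def st():
    o=bot.get_obs();print(round(o['clock'],2),np.round(o['eef_pos'],4),'q',np.round(o['joint_pos'],2),'w',round(o['grip_width'],4),'gf',np.round(o['grasp_force'],1),'F',np.round(o['ft_force'],1));return o
E
python3 -m inch '[40,50,-5,0,0,0.12,100, 80,100,-10,0,0,0.24,100, 120,150,-20,0,0,0.36,100, 160,200,-25,0,0,0.48,100, 190,239,-30,0,0,0.6,100, 190,239,-30,0,0,0.6,100]'
python3 - <<'E'
from h import *
st()
yaw=-.157;bx=np.array([np.cos(yaw),np.sin(yaw),0]);by=np.array([-bx[1],bx[0],0]);Z=np.array([0,0,1])
g=np.array([.503,-.231,.029])-.02*bx
for s in(1,-1): goto(bx-Z,s*by,g,.14)
E
```

```text
clock: 2.2
eef_pos: [0.3655, -0.2577, 0.2291]
tool_rot: [0.869, 0.495, 0.0, 0.0]
ft_force: [0.9, -0.7, 0.4]
grip_width: 0.0853
grasp_force: 0.0
2.2 [ 0.3655 -0.2577  0.2291] q [-0.61  0.15 -0.17  1.25  0.    1.49] w 0.0853 gf 0.0 F [ 0.9 -0.7  0.4]
 mm [ 17.8  45.6 -99. ] rv [-0.8308 -0.3898  1.8328]
 mm [ 17.8  45.6 -99. ] rv [ 0.3547 -0.7524 -1.128 ]
```

```bash
R='18,46,-40,-0.831,-0.39,1.833,100'
python3 -m inch '[18,46,-20,-0.831,-0.39,1.833,100, 18,46,-20,-0.831,-0.39,1.833,100, 18,46,-20,-0.831,-0.39,1.833,100, 18,46,-20,-0.831,-0.39,1.833,100, 18,46,-20,-0.831,-0.39,1.833,100, 18,46,-20,-0.831,-0.39,1.833,100, 18,46,-20,-0.831,-0.39,1.833,100, 18,46,-20,-0.831,-0.39,1.833,100]' >/dev/null
python3 -m inch '[0,0,0,-0.415,-0.195,0.916,100, 0,0,0,-0.415,-0.195,0.916,100, 0,0,0,-0.415,-0.195,0.916,100, 0,0,0,-0.415,-0.195,0.916,100, 0,0,0,-0.415,-0.195,0.916,100, 0,0,0,-0.415,-0.195,0.916,100, 0,0,0,-0.415,-0.195,0.916,100, 0,0,0,-0.415,-0.195,0.916,100]'
python3 - <<'E'
from h import *
st()
yaw=-.157;bx=np.array([np.cos(yaw),np.sin(yaw),0]);by=np.array([-bx[1],bx[0],0]);Z=np.array([0,0,1])
g=np.array([.503,-.231,.029])-.02*bx
goto(bx-Z,by,g,.12)
E
```

```text
clock: 3.53
eef_pos: [0.3823, -0.2127, 0.2093]
tool_rot: [0.095, 0.921, -0.03, 0.377]
ft_force: [-0.4, -0.7, -0.3]
grip_width: 0.0855
grasp_force: 0.0
3.53 [ 0.3823 -0.2127  0.2093] q [-0.75 -0.25 -0.9   0.23  0.39 -0.41] w 0.0855 gf 0.0 F [-0.4 -0.7 -0.3]
 mm [ 15.   -1.6 -93.3] rv [-0.0189 -0.0071  0.0416]
```

```bash
python3 -m inch '[5,-1,-30,-0.019,-0.007,0.042,100, 5,-1,-30,-0.019,-0.007,0.042,100, 5,-1,-30,-0.019,-0.007,0.042,100]'
cat >> h.py <<'E'
def wray(uv,o):
    i=bot.camera_info('wrist');K=np.array(i['intrinsics']);H=np.array(i['hand_eye'])
    T=np.eye(4);T[:3,:3]=Ro.from_quat(o['tool_rot']).as_matrix();T[:3,3]=o['eef_pos'];T=T@H
    return T[:3,3],T[:3,:3]@np.linalg.solve(K,[uv[0],uv[1],1])
def wplane(uv,o,z):
    p,d=wray(uv,o);return p+d*(z-p[2])/d[2]
E
python3 - <<'E'
from h import *
np.set_printoptions(precision=4,suppress=True)
o=st(); cv2.imwrite('pics/w1.png',bot.camera('wrist'))
for t,z in (('battery_center',.023),('battery_rail',.062),('battery_contacts',.023)):
    for r in bot.spot_point('wrist',t)[:2]: print(t,r['confidence'],r['uv'],wplane(r['uv'],o,z))
for r in bot.silhouettes('wrist','battery_center')[:1]:
    c=cv2.findNonZero(r['mask'].astype(np.uint8)); print(cv2.boxPoints(cv2.minAreaRect(c)).astype(int).tolist())
E
```

```text
clock: 3.78
eef_pos: [0.3862, -0.2134, 0.1768]
tool_rot: [0.077, 0.922, -0.028, 0.378]
ft_force: [-0.7, -0.2, 0.2]
grip_width: 0.0855
grasp_force: 0.0
3.78 [ 0.3862 -0.2134  0.1768] q [-0.76 -0.17 -0.95  0.11  0.41 -0.45] w 0.0855 gf 0.0 F [-0.7 -0.2  0.2]
battery_rail 0.87 [315.4, 233.0] [ 0.5126 -0.2356  0.062 ]
battery_contacts 0.43 [538.7, 240.1] [0.647  0.0051 0.023 ]
[[270, 125], [349, 125], [349, 250], [270, 250]]
```

View pics/w1.png

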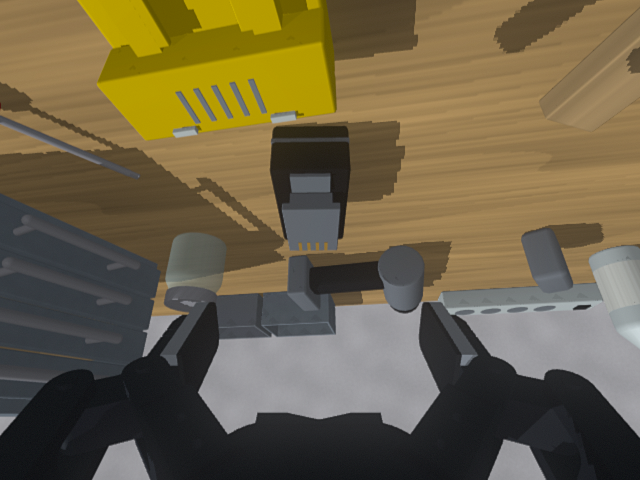

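```bash
python3 - <<'E'
from h import *
np.set_printoptions(precision=4,suppress=True)
print(np.array(bot.camera_info('wrist')['hand_eye']))
yaw=-.157;bx=np.array([np.cos(yaw),np.sin(yaw),0]);by=np.array([-bx[1],bx[0],0]);Z=np.array([0,0,1])
g=np.array([.5035,-.233,.030])-.02*bx
goto(bx-Z,by,g,.06);goto(bx-Z,by,g,.0)
E
```

```text
[[ 0.0001 -0.9516 -0.3072  0.0794]
 [ 1.      0.0003 -0.0006  0.001 ]
 [ 0.0007 -0.3072  0.9516 -0.1201]
 [ 0.      0.      0.      1.    ]]
 mm [  51.2   -8.4 -106.3] rv [-0.0012  0.0002  0.0048]
 mm [  93.1  -15.  -148.8] rv [-0.0012  0.0002  0.0048]
```

```bash
for i in 1 2 3; do python3 -m inch '[0,0,0,0.698,-0.11,-0.707,100, 0,0,0,0.698,-0.11,-0.707,100, 0,0,0,0.698,-0.11,-0.707,100, 0,0,0,0.698,-0.11,-0.707,100, 0,0,0,0.698,-0.11,-0.707,100, 0,0,0,0.698,-0.11,-0.707,100, 0,0,0,0.698,-0.11,-0.707,100, 0,0,0,0.698,-0.11,-0.707,100]' >/dev/null; done
python3 -m inch '[20,-3,-40,0.099,-0.016,-0.1,100, 30,-5,-80,0.099,-0.016,-0.1,100, 51,-8,-106,0.099,-0.016,-0.1,100, 51,-8,-106,0.099,-0.016,-0.1,100]'
python3 - <<'E'
from h import *
np.set_printoptions(precision=4,suppress=True)
o=st(); cv2.imwrite('pics/w2.png',bot.camera('wrist'))
for t,z in (('battery_center',.023),('battery_rail',.062),('battery_contacts',.023)):
    for r in bot.spot_point('wrist',t)[:1]: print(t,r['confidence'],r['uv'],wplane(r['uv'],o,z))
yaw=-.157;bx=np.array([np.cos(yaw),np.sin(yaw),0]);by=np.array([-bx[1],bx[0],0]);Z=np.array([0,0,1])
g=np.array([.5035,-.233,.030])-.02*bx
goto(bx-Z,-by,g,.0)
E
```

```text
clock: 6.37
eef_pos: [0.4375, -0.2198, 0.0607]
tool_rot: [0.924, -0.076, 0.374, 0.022]
ft_force: [-1.7, 0.6, -1.6]
grip_width: 0.0857
grasp_force: 0.0
6.37 [ 0.4375 -0.2198  0.0607] q [-0.67  0.27 -1.03 -0.42  0.36  2.77] w 0.0857 gf 0.0 F [-1.7  0.6 -1.6]
battery_rail 0.97 [333.2, 173.9] [ 0.511  -0.2378  0.062 ]
 mm [ 42.2  -6.9 -43. ] rv [-0.0029  0.006   0.0006]
```

View pics/w2.png

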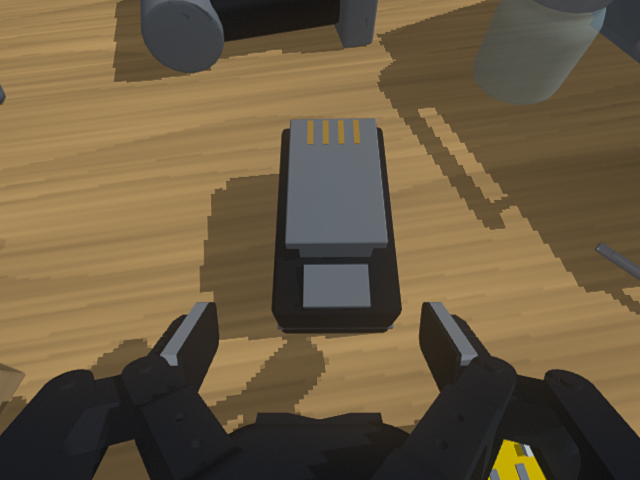

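The battery sits straight between the jaws, about 3 mm to the right of centre (column 335 against 320). I'll go in and grip.

```bash
python3 -m inch '[14,-3,-14,0,0,0,100, 28,-6,-28,0,0,0,100, 41,-9,-42,0,0,0,100, 41,-9,-42,0,0,0,100]'
python3 -m inch '[0,0,0,0,0,0,0, 0,0,0,0,0,0,0, 0,0,0,0,0,0,0, 0,0,0,0,0,0,0, 0,0,0,0,0,0,0, 0,0,0,0,0,0,0]'
python3 -m inch '[0,0,20,0,0,0,0, 0,0,50,0,0,0,0, 0,0,90,0,0,0,0, 0,0,130,0,0,0,0, 0,0,130,0,0,0,0]'
python3 - <<'E'
from h import *
st()
goto([0,-1,-1],[1,0,0],[.53,-.09,.15])
E
```

```text
clock: 6.9
eef_pos: [0.4832, -0.2335, 0.0359]
tool_rot: [0.919, -0.073, 0.387, 0.03]
ft_force: [0.2, 0.9, 0.2]
grip_width: 0.0854
grasp_force: 0.0
clock: 7.4
eef_pos: [0.4801, -0.2325, 0.0349]
tool_rot: [0.919, -0.074, 0.386, 0.03]
ft_force: [-5.3, 1.2, 10.1]
grip_width: 0.0592
grasp_force: 64.6
clock: 7.82
eef_pos: [0.4818, -0.2331, 0.1718]
tool_rot: [0.918, -0.073, 0.389, 0.031]
ft_force: [2.2, -1.8, -2.5]
grip_width: 0.0593
grasp_force: 67.2
7.82 [ 0.4818 -0.2331  0.1718] q [-0.62  0.03 -0.83 -0.04  0.32  2.81] w 0.0593 gf 67.2 F [ 2.2 -1.8 -2.5]
 mm [ 48.2 145.2 -19.6] rv [-1.1405  1.3388  1.3151]
```

```bash
cat >> h.py <<'E'
def bgoto(name,Rb_rel,c_rel,Rt,ct):
    """delta so that the held battery (Rb_rel,c_rel in tool frame) gets rotation Rt, centre ct"""
    o=bot.get_obs();R=Rt@Rb_rel.T;p=np.array(ct)-R@c_rel
    rv=(Ro.from_matrix(R)*Ro.from_quat(o['tool_rot']).inv()).as_rotvec()
    print(name,'mm',np.round((p-o['eef_pos'])*1000,1),'rv',np.round(rv,4))
def grasp1():
    Rg=Ro.from_quat([.919,-.074,.386,.03]).as_matrix()
    return Rg.T@Ro.from_euler('z',-.157).as_matrix(), Rg.T@(np.array([.502,-.235,.023])-[.4801,-.2325,.0349])
STAND=np.array([[0,-1,0],[0,0,1],[-1,0,0]],float)
E
python3 - <<'E'
from h import *
a,b=grasp1();print(b);bgoto('x',a,b,STAND,[.53,-.09,.11])
E
python3 -m inch '[0,40,10,-0.13,0.15,0.15,0, 10,80,10,-1.14,1.34,1.31,0, 10,80,10,-1.14,1.34,1.31,0, 10,80,10,-1.14,1.34,1.31,0, 10,80,10,-1.14,1.34,1.31,0, 10,80,10,-1.14,1.34,1.31,0, 10,80,10,-1.14,1.34,1.31,0, 10,80,10,-1.14,1.34,1.31,0]'
python3 - <<'E'
from h import *
st();a,b=grasp1();bgoto('x',a,b,STAND,[.53,-.09,.11])
E
```

```text
[ 0.00691975 -0.00099432  0.02405407]
x mm [ 49.2 155.  -39.7] rv [-1.1338  1.3298  1.3168]
clock: 8.48
eef_pos: [0.4875, -0.151, 0.1708]
tool_rot: [0.934, 0.305, 0.091, 0.166]
ft_force: [0.2, 0.8, -5.2]
grip_width: 0.0589
grasp_force: 68.5
8.48 [ 0.4875 -0.151   0.1708] q [-0.19  0.11 -0.46  0.68 -0.2   2.29] w 0.0589 gf 68.5 F [ 0.2  0.8 -5.2]
x mm [ 43.4  72.9 -38.8] rv [-0.5981  0.7109  0.7248]
```

```bash

python3 -m inch '[10,20,0,-0.598,0.711,0.725,0, 20,40,0,-0.598,0.711,0.725,0, 43,73,0,-0.598,0.711,0.725,0, 43,73,0,-0.598,0.711,0.725,0, 43,73,0,-0.598,0.711,0.725,0, 43,73,0,-0.598,0.711,0.725,0, 43,73,0,-0.598,0.711,0.725,0, 43,73,0,-0.598,0.711,0.725,0]'>/dev/null
python3 -m inch '[0,0,-30,-0.1,0.118,0.121,0, 0,0,-39,-0.1,0.118,0.121,0, 0,0,-39,-0.1,0.118,0.121,0, 0,0,-39,-0.1,0.118,0.121,0]'
python3 - <<'E'
from h import *
st();a,b=grasp1();bgoto('x',a,b,STAND,[.53,-.09,.060]);cv2.imwrite('pics/s3.png',bot.camera('side')[130:330,200:470].repeat(2,0).repeat(2,1))
E
```

```text
clock: 9.48
eef_pos: [0.5313, -0.0782, 0.131]
tool_rot: [0.651, 0.657, -0.27, 0.268]
ft_force: [0.2, -0.7, -4.5]
grip_width: 0.0593
grasp_force: 68.4
9.48 [ 0.5313 -0.0782  0.131 ] q [ 0.22  0.54 -0.13  1.12 -0.76  1.87] w 0.0593 gf 68.4 F [ 0.2 -0.7 -4.5]
x mm [ -0.3   0.1 -49. ] rv [ 0.0043 -0.0077 -0.0077]
```

View pics/s3.png

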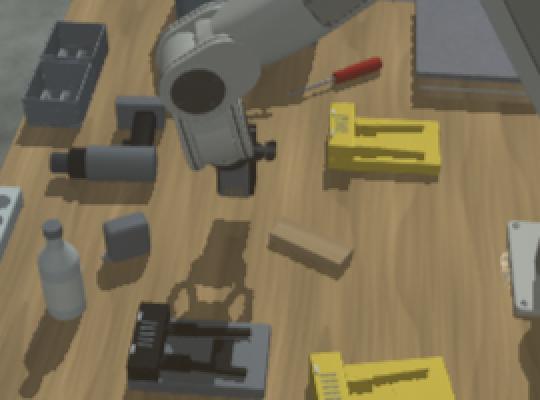

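The side view shows the pack hanging vertically under the gripper at about (237,175), clear of everything. I'll lower it to contact.

```bash

python3 -m inch '[0,0,-20,0.004,-0.008,-0.008,0, 0,0,-38,0.004,-0.008,-0.008,0, 0,0,-46,0.004,-0.008,-0.008,0, 0,0,-46,0.004,-0.008,-0.008,0]'
python3 -m inch '[0,0,-1,0,0,0,0, 0,0,-2,0,0,0,0, 0,0,-3,0,0,0,0, 0,0,-4,0,0,0,0]'
python3 -m inch '[0,0,-1,0,0,0,0, 0,0,-2,0,0,0,0]'
```

```text
clock: 9.87
eef_pos: [0.5319, -0.0789, 0.0858]
tool_rot: [0.656, 0.653, -0.267, 0.269]
ft_force: [-0.3, -0.2, -4.3]
grip_width: 0.0593
grasp_force: 68.6
clock: 10.2
eef_pos: [0.5334, -0.0782, 0.083]
tool_rot: [0.656, 0.653, -0.266, 0.27]
ft_force: [0.2, -0.5, -4.0]
grip_width: 0.0588
grasp_force: 68.6
clock: 10.37
eef_pos: [0.5329, -0.0782, 0.0803]
tool_rot: [0.656, 0.653, -0.266, 0.27]
ft_force: [-0.1, 1.2, -5.1]
grip_width: 0.0592
grasp_force: 68.6
```

```bash

python3 -m inch '[0,0,-1,0,0,0,0, 0,0,-2,0,0,0,0]'
python3 -m inch '[0,0,-1,0,0,0,0, 0,0,-1,0,0,0,0]'
python3 -c "
from h import *
a,b=grasp1();bgoto('x',a,b,STAND,[.53,-.09,.056])"
```

```text
clock: 10.53
eef_pos: [0.5331, -0.0781, 0.0801]
tool_rot: [0.654, 0.654, -0.267, 0.271]
ft_force: [-4.2, 8.7, 14.0]
grip_width: 0.0596
grasp_force: 70.7
clock: 10.7
eef_pos: [0.5331, -0.078, 0.08]
tool_rot: [0.654, 0.654, -0.267, 0.271]
ft_force: [-4.3, 6.2, 12.6]
grip_width: 0.0593
grasp_force: 70.6
x mm [-2.1 -0.1 -2. ] rv [ 0.0047  0.0026 -0.0038]
```

```bash

python3 -m inch '[0,0,1,0,0,0,100, 0,0,1,0,0,0,100, 0,0,1,0,0,0,100, 0,0,1,0,0,0,100, 0,0,1,0,0,0,100]'
python3 -m inch '[0,12,12,0,0,0,100, 0,35,35,0,0,0,100, 0,60,60,0,0,0,100, 0,85,85,0,0,0,100, 0,100,110,0,0,0,100, 0,100,130,0,0,0,100]'
python3 - <<'E'
from h import *
np.set_printoptions(precision=4,suppress=True)
o=st();cv2.imwrite('pics/w4.png',bot.camera('wrist'))
for c in ('wrist','side','top'):
  if c!='wrist': bot.camera(c)
  for t,z in (('battery_center',.056),('battery_rail',.047)):
    for r in bot.spot_point(c,t)[:1]: print(c,t,r['confidence'],r['uv'],wplane(r['uv'],o,z) if c=='wrist' else onplane(c,r['uv'],z))
E
```

```text
clock: 11.12
eef_pos: [0.5327, -0.0785, 0.078]
tool_rot: [0.656, 0.653, -0.267, 0.27]
ft_force: [-0.3, 0.4, -0.2]
grip_width: 0.0853
grasp_force: 0.0
clock: 11.62
eef_pos: [0.5335, 0.0246, 0.2095]
tool_rot: [0.655, 0.654, -0.265, 0.27]
ft_force: [0.6, -0.1, -0.2]
grip_width: 0.0857
grasp_force: 0.0
11.62 [0.5335 0.0246 0.2095] q [ 0.4   0.54  0.1   1.49 -0.71  2.1 ] w 0.0857 gf 0.0 F [ 0.6 -0.1 -0.2]
side battery_center 0.95 [321.9, 219.1] [ 0.5219 -0.1025  0.056 ]
side battery_rail 0.9 [317.0, 229.3] [ 0.5332 -0.0622  0.047 ]
top battery_center 0.8 [374.6, 223.5] [ 0.5439 -0.0919  0.056 ]
top battery_rail 0.91 [356.6, 230.3] [ 0.5295 -0.0486  0.047 ]
```

View pics/w4.png

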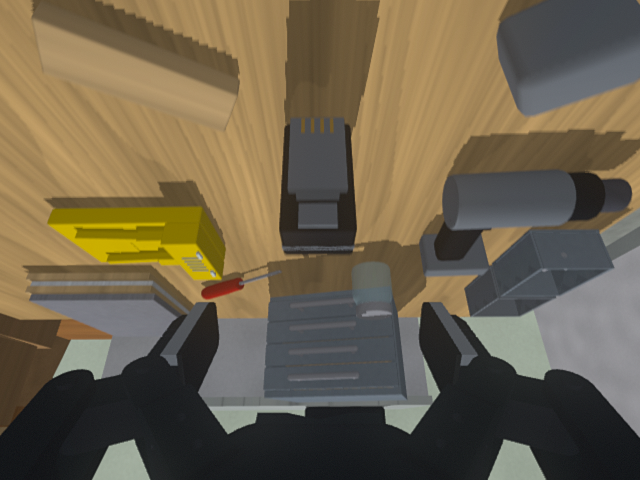

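The pack is standing on its own with the rail side facing the gripper (centre about (318,190) in the picture). Now I'll swing over to the opposite side.

```bash

python3 -m inch '[0,-20,30,0.12,0,0,100, 0,-50,50,0.25,0,0,100, 0,-80,50,0.37,0,0,100, 0,-110,50,0.5,0,0,100, 0,-140,50,0.62,0,0,100, 0,-165,50,0.75,0,0,100, 0,-190,50,0.87,0,0,100, 0,-215,50,1,0,0,100]'
python3 -m inch '[0,0,0,0.12,0,0,100, 0,0,0,0.25,0,0,100, 0,0,0,0.37,0,0,100, 0,0,0,0.5,0,0,100, 0,0,0,0.62,0,0,100, 0,0,0,0.65,0,0,100]'
python3 - <<'E'
from h import *
np.set_printoptions(precision=4,suppress=True)
o=st();t=np.radians(50);a=[0,np.sin(t),-np.cos(t)]
g=np.array([.5325,-.0965,.076])
goto(a,[1,0,0],g,.08);goto(a,[1,0,0],g)
cv2.imwrite('pics/w5.png',bot.camera('wrist'))
for r in bot.silhouettes('wrist','battery_center')[:1]: print(r['confidence'],cv2.boxPoints(cv2.minAreaRect(cv2.findNonZero(r['mask'].astype(np.uint8)))))
E
```

```text
clock: 12.73
eef_pos: [0.5324, -0.1951, 0.2595]
tool_rot: [0.705, 0.701, 0.081, -0.076]
ft_force: [-0.1, -0.7, -0.9]
grip_width: 0.0854
grasp_force: 0.0
clock: 13.23
eef_pos: [0.5312, -0.1958, 0.2527]
tool_rot: [0.645, 0.636, 0.298, -0.302]
ft_force: [-0.9, 0.2, -1.5]
grip_width: 0.0857
grasp_force: 0.0
13.23 [ 0.5312 -0.1958  0.2527] q [-0.66  0.78  0.57  1.99  0.65  0.7 ] w 0.0857 gf 0.0 F [-0.9  0.2 -1.5]
 mm [   1.3   35.7 -123.3] rv [-0.0049 -0.0104  0.0093]
 mm [   1.3   97.  -174.7] rv [-0.0049 -0.0104  0.0093]
0.83 [[287.9967 241.8479]
 [355.1389 240.3883]
 [356.9953 325.7827]
 [289.8531 327.2423]]
```

View pics/w5.png

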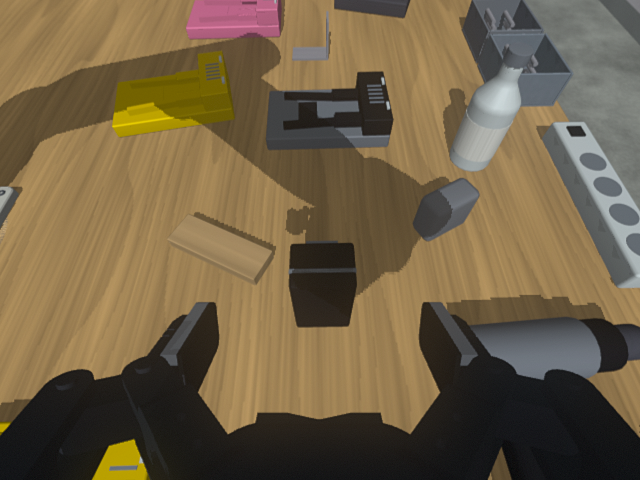

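```bash
python3 - <<'E'
from h import *
o=bot.get_obs()
for uv,z in (((322,271),.112),((322,243),.112),((290,271),.112),((355,270),.112),((322,326),0)): print(uv,np.round(wplane(uv,o,z),4))
E
python3 -m inch '[0,10,-35,-0.005,-0.01,0.009,100, 1,18,-70,-0.005,-0.01,0.009,100, 1,28,-105,-0.005,-0.01,0.009,100, 1,36,-123,-0.005,-0.01,0.009,100, 1,36,-123,-0.005,-0.01,0.009,100]'
```

```text
(322, 271) [ 0.5344 -0.0964  0.112 ]
(322, 243) [ 0.5348 -0.0674  0.112 ]
(290, 271) [ 0.5059 -0.0961  0.112 ]
(355, 270) [ 0.5638 -0.0958  0.112 ]
(322, 326) [ 0.5342 -0.1103  0.    ]
clock: 13.75
eef_pos: [0.5318, -0.1543, 0.1319]
tool_rot: [0.639, 0.645, 0.296, -0.297]
ft_force: [0.7, 0.3, 1.1]
grip_width: 0.0856
grasp_force: 0.0
```

```bash
python3 - <<'E'
from h import *
t=np.radians(50);goto([0,np.sin(t),-np.cos(t)],[1,0,0],np.array([.5335,-.093,.076]))
E
```

```text
mm [  1.7  59.  -53.9] rv [ 0.0076  0.0026 -0.007 ]
```

```bash

python3 -m inch '[1,20,-18,0.008,0.003,-0.007,100, 1,40,-36,0.008,0.003,-0.007,100, 2,59,-53,0.008,0.003,-0.007,100, 2,59,-53,0.008,0.003,-0.007,100]'
python3 -m inch '[0,0,0,0,0,0,0, 0,0,0,0,0,0,0, 0,0,0,0,0,0,0, 0,0,0,0,0,0,0, 0,0,0,0,0,0,0, 0,0,0,0,0,0,0]'
python3 - <<'E'
from h import *
o=st();print(o['tool_rot'],o['eef_pos'])
E
```

```text
clock: 14.08
eef_pos: [0.5347, -0.0951, 0.0816]
tool_rot: [0.64, 0.642, 0.299, -0.297]
ft_force: [-1.6, 0.5, -0.2]
grip_width: 0.0852
grasp_force: 0.0
clock: 14.58
eef_pos: [0.5365, -0.0996, 0.0843]
tool_rot: [0.642, 0.641, 0.301, -0.295]
ft_force: [-2.8, -0.3, 7.5]
grip_width: 0.0592
grasp_force: 64.4
14.58 [ 0.5365 -0.0996  0.0843] q [-0.53  0.8   0.15  1.45  0.73  0.83] w 0.0592 gf 64.4 F [-2.8 -0.3  7.5]
[ 0.64163819  0.64077766  0.3014453  -0.29467806] [ 0.53651526 -0.09955252  0.08426597]
```

```bash
cat >> h.py <<'E'
def grasp2(cy=-.089):
    Rg=Ro.from_quat([.64163819,.64077766,.3014453,-.29467806]).as_matrix();tcp=np.array([.53651526,-.09955252,.08426597])
    y=-Rg[:,1];y[2]=0;y/=np.linalg.norm(y);x=np.array([0,0,-1.]);Rb=np.stack([x,y,np.cross(x,y)],1)
    return Rg.T@Rb,Rg.T@(np.array([tcp[0],cy,.056])-tcp)
HOME=np.array([.544,.2315,.063]);CY=.045
def chR(yaw):
    x=np.array([np.cos(yaw),np.sin(yaw),0]);z=np.array([0,0,-1.]);return np.stack([x,np.cross(z,x),z],1)
def batnow(rel):
    o=bot.get_obs();R=Ro.from_quat(o['tool_rot']).as_matrix();Rb=R@rel[0]
    print('bat',np.round(o['eef_pos']+R@rel[1],4),'yaw',round(float(np.arctan2(Rb[1,0],Rb[0,0])),4),'zvert',np.round(Rb[:,2],3))
def togo(dx,dz,name='',home=HOME,cy=CY):
    R=chR(cy);a,b=grasp2();bgoto(name,a,b,R,home+R[:,0]*dx+[0,0,dz])
E
python3 -m inch '[0,0,30,0,0,0,0, 0,0,60,0,0,0,0, 0,0,100,0,0,0,0, 0,0,140,0,0,0,0, 0,0,140,0,0,0,0]'
python3 - <<'E'
from h import *
st();print(grasp2());togo(-.046,.09)
E
```

```text
clock: 15.0
eef_pos: [0.5385, -0.1004, 0.2302]
tool_rot: [0.641, 0.643, 0.303, -0.29]
ft_force: [0.6, -1.2, -3.3]
grip_width: 0.0593
grasp_force: 66.2
15.0 [ 0.5385 -0.1004  0.2302] q [-0.53  0.66  0.3   1.73  0.73  0.83] w 0.0593 gf 66.2 F [ 0.6 -1.2 -3.3]
(array([[-7.64483865e-01,  6.24255048e-03,  6.44612636e-01],
       [-8.16543377e-03, -9.99966662e-01, -4.28020757e-19],
       [ 6.44591146e-01, -5.26354178e-03,  7.64509352e-01]]), array([-0.01480634, -0.00028502,  0.0262871 ]))
 mm [-68.7 328.6 -66.6] rv [-1.1924 -1.2284  1.2413]
```

```bash

python3 -m inch '[-5,20,0,-0.08,-0.085,0.085,0, -10,45,0,-1.192,-1.228,1.241,0, -20,80,0,-1.192,-1.228,1.241,0, -30,115,0,-1.192,-1.228,1.241,0, -40,150,0,-1.192,-1.228,1.241,0, -50,185,0,-1.192,-1.228,1.241,0, -60,220,0,-1.192,-1.228,1.241,0, -65,250,0,-1.192,-1.228,1.241,0]'
python3 - <<'E'
from h import *
st();togo(-.046,.09)
E
```

```text
clock: 15.67
eef_pos: [0.4692, 0.1526, 0.2221]
tool_rot: [0.377, 0.907, 0.185, 0.009]
ft_force: [1.0, -0.0, -4.6]
grip_width: 0.0593
grasp_force: 65.8
15.67 [0.4692 0.1526 0.2221] q [ 0.14  0.09 -0.32  0.95  0.31  0.96] w 0.0593 gf 65.8 F [ 1.  -0.  -4.6]
 mm [  0.6  75.7 -58.5] rv [-0.6226 -0.6545  0.6608]
```

```bash

python3 -m inch '[0,10,0,-0.08,-0.085,0.085,0, 0,25,0,-0.623,-0.655,0.661,0, 0,45,0,-0.623,-0.655,0.661,0, 0,60,0,-0.623,-0.655,0.661,0, 0,75,0,-0.623,-0.655,0.661,0, 1,75,-10,-0.623,-0.655,0.661,0, 1,75,-20,-0.623,-0.655,0.661,0, 1,75,-30,-0.623,-0.655,0.661,0]'
python3 -m inch '[0,0,0,-0.1,-0.11,0.11,0, 0,0,0,-0.1,-0.11,0.11,0, 0,0,0,-0.1,-0.11,0.11,0]'
python3 - <<'E'
from h import *
o=st();batnow(grasp2());togo(-.046,.06)
cv2.imwrite('pics/w6.png',bot.camera('wrist'))
for t,z in (('charger_home',.063),('charger_lips',.024),('charger_head',.024),('battery_center',0)):
    for r in bot.spot_point('wrist',t)[:2]: print(t,r['confidence'],np.round(r['uv']),np.round(wplane(r['uv'],o,z),4))
E
```

```text
clock: 16.33
eef_pos: [0.4709, 0.2267, 0.1914]
tool_rot: [0.019, 0.95, 0.029, 0.31]
ft_force: [0.4, 0.3, -4.8]
grip_width: 0.0591
grasp_force: 66.0
clock: 16.58
eef_pos: [0.4685, 0.2252, 0.1884]
tool_rot: [-0.05, 0.933, -0.001, 0.356]
ft_force: [0.3, -0.4, -5.3]
grip_width: 0.0591
grasp_force: 66.0
16.58 [0.4685 0.2252 0.1884] q [ 0.65 -0.01 -0.73  0.21 -0.39  0.42] w 0.0591 gf 66.0 F [ 0.3 -0.4 -5.3]
bat [0.497  0.2272 0.1786] yaw 0.0848 zvert [ 0.031 -0.035 -0.999]
 mm [  1.3   3.  -54.8] rv [ 0.0353  0.0303 -0.0393]
charger_home 0.68 [325. 191.] [0.5368 0.2325 0.063 ]
charger_lips 0.62 [326. 168.] [0.555  0.2339 0.024 ]
charger_head 0.98 [320. 197.] [0.5964 0.2329 0.024 ]
```

View pics/w6.png

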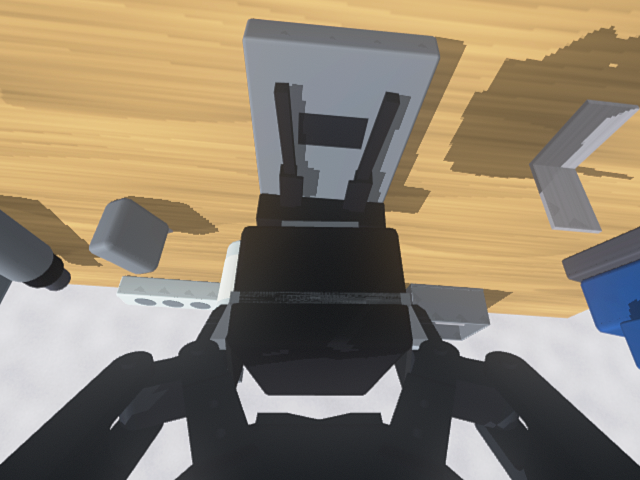

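```bash
python3 - <<'E'
from h import *
o=bot.get_obs()
for n,uv,z in (('backL top',(250,46),.024),('backR top',(437,63),.024),('backL bot',(248,22),0),('backR bot',(441,38),0),('guideL back top',(281,83),.034),('guideR back top',(391,94),.034),('sideL',(262,195),.024),('sideR',(386,208),.024)): print(n,np.round(wplane(uv,o,z),4))
E
```

```text
backL top [0.4628 0.1795 0.024 ]
backR top [0.4612 0.2951 0.024 ]
backL bot [0.4621 0.1752 0.    ]
backR bot [0.459  0.3003 0.    ]
guideL back top [0.4788 0.1991 0.034 ]
guideR back top [0.479  0.2701 0.034 ]
sideL [0.6133 0.1789 0.024 ]
sideR [0.6188 0.3036 0.024 ]
```

```bash
python3 - <<'E'
from h import *
o=bot.get_obs();im=cv2.imread('pics/w6.png');hsv=cv2.cvtColor(im,cv2.COLOR_BGR2HSV)
R=Ro.from_quat(o['tool_rot']).as_matrix()
for r in (75,90,110,130,150,165):
    s=hsv[r,:,1].astype(int);v=hsv[r,:,2].astype(int)
    g=np.where(s[235:450]<60)[0]+235; d=np.where(v[255:420]<75)[0]+255
    p=[wplane((u,r),o,.024) for u in (g[0],g[-1])]
    print(r,g[0],g[-1],np.round([p[0][:2],p[1][:2]],4).tolist(),'mid',np.round((p[0]+p[1])[:2]/2,4),'w',round(np.linalg.norm(p[0]-p[1]),4),'dark',[(int(a[0]),int(a[-1])) for a in np.split(d,np.where(np.diff(d)>1)[0]+1) if len(a)>2])
E
```

```text
75 247 433 [[0.4828, 0.176], [0.4695, 0.2957]] mid [0.4761 0.2358] w 0.1204 dark []
90 248 427 [[0.4943, 0.1756], [0.4807, 0.2958]] mid [0.4875 0.2357] w 0.1209 dark [(275, 289)]
110 251 419 [[0.511, 0.1763], [0.4972, 0.296]] mid [0.5041 0.2362] w 0.1205 dark [(277, 290), (380, 396)]
130 253 411 [[0.5301, 0.1764], [0.5158, 0.2962]] mid [0.5229 0.2363] w 0.1207 dark [(279, 292), (298, 364), (372, 388)]
150 255 403 [[0.5518, 0.1764], [0.5371, 0.2965]] mid [0.5444 0.2364] w 0.121 dark [(282, 294), (365, 379)]
165 257 397 [[0.57, 0.1769], [0.555, 0.2967]] mid [0.5625 0.2368] w 0.1207 dark [(281, 296), (359, 373)]
```

```bash
sed -i 's/^HOME=.*/HOME=np.array([.545,.2355,.063]);CY=.018/' h.py
python3 - <<'E'
from h import *
batnow(grasp2());togo(-.048,.03)
E
```

```text
bat [0.5011 0.2287 0.1833] yaw 0.0811 zvert [ 0.037 -0.029 -0.999]
 mm [ -3.8   7.4 -89.3] rv [ 0.0303  0.0364 -0.0626]
```

```bash
python3 -m inch '[-4,7,-15,0.03,0.036,-0.063,0, -4,7,-35,0.03,0.036,-0.063,0, -4,7,-55,0.03,0.036,-0.063,0, -4,7,-65,0.03,0.036,-0.063,0, -4,7,-65,0.03,0.036,-0.063,0, -4,7,-65,0.03,0.036,-0.063,0, -4,7,-65,0.03,0.036,-0.063,0]'
cat > scan.py <<'E'
from h import *
o=st();batnow(grasp2());im=bot.camera('wrist');cv2.imwrite('pics/w7.png',im);hsv=cv2.cvtColor(im,cv2.COLOR_BGR2HSV);bot.spot_point
for r in range(20,200,20):
    s=hsv[r,:,1].astype(int);g=np.where(s<60)[0]
    runs=[a for a in np.split(g,np.where(np.diff(g)>25)[0]+1) if len(a)>80]
    for a in runs:
        p=[wplane((u,r),o,.024) for u in (a[0],a[-1])]
        print(r,a[0],a[-1],'mid',np.round((p[0]+p[1])[:2]/2,4),'w',round(np.linalg.norm(p[0]-p[1]),4),'L',np.round(p[0][:2],4),'R',np.round(p[1][:2],4))
togo(-.048,.01)
E
python3 scan.py
```

```text
clock: 17.42
eef_pos: [0.469, 0.2343, 0.1284]
tool_rot: [-0.012, 0.939, 0.005, 0.344]
ft_force: [-0.5, 0.4, -4.1]
grip_width: 0.0592
grasp_force: 66.1
17.42 [0.469  0.2343 0.1284] q [ 0.67  0.13 -0.78  0.07 -0.4   0.52] w 0.0592 gf 66.1 F [-0.5  0.4 -4.1]
bat [0.4972 0.2347 0.1179] yaw 0.0182 zvert [ 0.002  0.    -1.   ]
100 204 424 mid [0.4389 0.2321] w 0.1059 L [0.4403 0.1792] R [0.4375 0.285 ]
120 200 428 mid [0.4507 0.2323] w 0.1163 L [0.4522 0.1742] R [0.4492 0.2904]
140 207 422 mid [0.464  0.2327] w 0.1166 L [0.4656 0.1744] R [0.4625 0.291 ]
160 214 415 mid [0.4792 0.233 ] w 0.1164 L [0.4807 0.1748] R [0.4776 0.2912]
180 221 408 mid [0.4965 0.2333] w 0.1162 L [0.4981 0.1752] R [0.495  0.2913]
 mm [ -0.3  -0.3 -45.2] rv [-0.0005  0.0026 -0.0005]
```

View pics/w7.png

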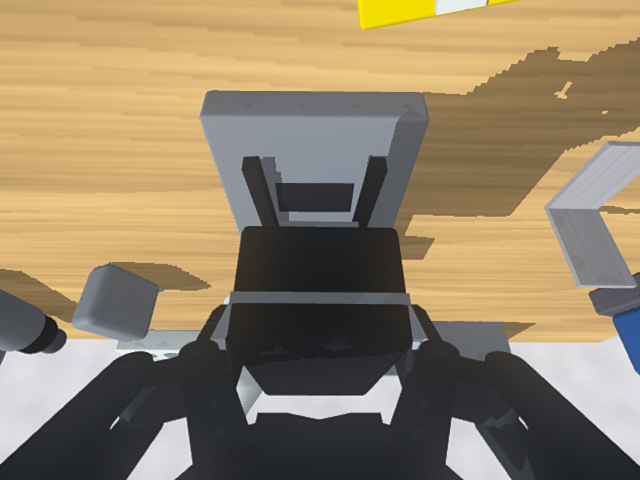

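```bash
sed -i 's/^HOME=.*/HOME=np.array([.543,.2342,.063]);CY=.021/' h.py
python3 - <<'E'
from h import *
togo(-.048,.008)
E
python3 -m inch '[-1,-1,-20,0,0.002,0.002,0, -2,-1,-38,0,0.002,0.002,0, -2,-1,-46,0,0.002,0.002,0, -2,-1,-46,0,0.002,0.002,0]'
python3 -m inch '[0,0,-1,0,0,0,0, 0,0,-2,0,0,0,0, 0,0,-3,0,0,0,0, 0,0,-4,0,0,0,0]'
python3 - <<'E'
from h import *
batnow(grasp2());togo(-.048,.0)
E
```

```text
mm [ -2.3  -1.8 -47.2] rv [-0.0005  0.0026  0.0025]
clock: 17.8
eef_pos: [0.4652, 0.2323, 0.08]
tool_rot: [-0.014, 0.94, 0.004, 0.341]
ft_force: [0.5, -1.9, -3.7]
grip_width: 0.0589
grasp_force: 66.1
clock: 18.13
eef_pos: [0.4665, 0.2334, 0.0783]
tool_rot: [-0.014, 0.939, 0.005, 0.343]
ft_force: [-0.1, -0.3, -4.3]
grip_width: 0.0592
grasp_force: 66.1
bat [0.4948 0.2339 0.0677] yaw 0.021 zvert [ 0. -0. -1.]
 mm [ 0.2 -0.7 -4.7] rv [ 0.      0.0002 -0.    ]
```

```bash
python3 -m inch '[0,0,-1,0,0,0,0, 0,0,-2,0,0,0,0, 0,0,-3,0,0,0,0]'
python3 -m inch '[0,0,-1,0,0,0,0, 0,0,-2,0,0,0,0]'
python3 -m inch '[0,0,-1,0,0,0,0, 0,0,-1,0,0,0,0]'
```

```text
clock: 18.38
eef_pos: [0.4658, 0.2328, 0.0742]
tool_rot: [-0.014, 0.939, 0.004, 0.342]
ft_force: [-0.9, -0.2, -4.8]
grip_width: 0.0594
grasp_force: 66.1
clock: 18.55
eef_pos: [0.4667, 0.233, 0.0735]
tool_rot: [-0.014, 0.939, 0.004, 0.344]
ft_force: [-8.8, -1.4, 10.8]
grip_width: 0.0598
grasp_force: 67.8
clock: 18.72
eef_pos: [0.4673, 0.2332, 0.0735]
tool_rot: [-0.013, 0.938, 0.005, 0.345]
ft_force: [-6.0, -1.9, 9.5]
grip_width: 0.0594
grasp_force: 67.9
```

It touched down with the centre at 63 mm, which is deck height. Now I'll slide it.

```bash
python3 -m inch '[2,0,1,0,0,0,0, 5,0,1,0,0,0,0, 8,0,1,0,0,0,0, 11,0,1,0,0,0,0, 14,0,1,0,0,0,0]'
python3 -m inch '[3,0,0,0,0,0,0, 6,0,0,0,0,0,0, 9,0,0,0,0,0,0, 12,0,0,0,0,0,0]'
python3 - <<'E'
from h import *
batnow(grasp2())
E
```

```text
clock: 19.13
eef_pos: [0.4808, 0.2335, 0.0735]
tool_rot: [-0.014, 0.939, 0.005, 0.344]
ft_force: [-4.6, 0.7, 6.3]
grip_width: 0.0596
grasp_force: 67.4
clock: 19.47
eef_pos: [0.4929, 0.2335, 0.0735]
tool_rot: [-0.014, 0.939, 0.005, 0.344]
ft_force: [-5.8, -0.3, 5.9]
grip_width: 0.0592
grasp_force: 67.4
bat [0.5211 0.234  0.063 ] yaw 0.0212 zvert [ 0.001 -0.    -1.   ]
```

```bash
python3 -m inch '[3,0,0,0,0,0,0, 6,0,0,0,0,0,0, 9,0,0,0,0,0,0, 12,0,0,0,0,0,0]'
python3 -m inch '[2,0,0,0,0,0,0, 4,0,0,0,0,0,0, 6,0,0,0,0,0,0]'
python3 -m inch '[1,0,0,0,0,0,0, 2,0,0,0,0,0,0, 3,0,0,0,0,0,0]'
python3 - <<'E'
from h import *
batnow(grasp2())
E
```

```text
clock: 19.8
eef_pos: [0.5049, 0.2334, 0.0735]
tool_rot: [-0.014, 0.939, 0.005, 0.344]
ft_force: [-5.9, -0.0, 5.8]
grip_width: 0.0593
grasp_force: 67.4
clock: 20.05
eef_pos: [0.5108, 0.2334, 0.0735]
tool_rot: [-0.014, 0.939, 0.005, 0.344]
ft_force: [-5.9, -0.1, 6.6]
grip_width: 0.0599
grasp_force: 67.4
clock: 20.3
eef_pos: [0.5128, 0.2333, 0.0735]
tool_rot: [-0.014, 0.939, 0.005, 0.343]
ft_force: [-21.6, -1.3, 22.0]
grip_width: 0.0591
grasp_force: 69.7
bat [0.5411 0.2339 0.0629] yaw 0.022 zvert [ 0.    -0.001 -1.   ]
```

```bash
python3 -m inch '[1,0,0,0,0,0,0, 1,0,0,0,0,0,0]'
python3 -m inch '[-1,0,0,0,0,0,0, -1,0,0,0,0,0,0]'
python3 -m inch '[0,0,0,0,0,0,100, 0,0,0,0,0,0,100, 0,0,0,0,0,0,100, 0,0,0,0,0,0,100, 0,0,0,0,0,0,100]'
python3 -m inch '[-10,0,12,0,0,0,100, -30,-1,36,0,0,0,100, -55,-1,70,0,0,0,100, -80,-1,100,0,0,0,100, -80,-1,130,0,0,0,100, -80,-1,150,0,0,0,100]'
python3 - <<'E'
from h import *
st();cv2.imwrite('pics/t8.png',np.hstack([bot.camera('top')[165:290,180:310].repeat(3,0).repeat(3,1),bot.camera('side')[240:365,240:370].repeat(3,0).repeat(3,1)]))
for t in('battery_center','battery_contacts'):
  p=[]
  for c in('top','side'):
    r=bot.spot_point(c,t); p.append(r[0]['uv'] if r else None)
  if None not in p: print(t,tri(('top',p[0]),('side',p[1])))
E
```

```text
clock: 20.47
eef_pos: [0.5129, 0.2333, 0.0735]
tool_rot: [-0.015, 0.939, 0.005, 0.343]
ft_force: [-19.3, -0.9, 18.4]
grip_width: 0.0592
grasp_force: 69.7
clock: 20.63
eef_pos: [0.5128, 0.2333, 0.0735]
tool_rot: [-0.014, 0.939, 0.005, 0.343]
ft_force: [-11.9, -0.4, 11.9]
grip_width: 0.0591
grasp_force: 67.9
clock: 21.05
eef_pos: [0.513, 0.2327, 0.0721]
tool_rot: [-0.014, 0.939, 0.004, 0.342]
ft_force: [0.2, 0.1, 0.9]
grip_width: 0.0854
grasp_force: 0.0
clock: 21.55
eef_pos: [0.4322, 0.2323, 0.2253]
tool_rot: [-0.014, 0.939, 0.006, 0.344]
ft_force: [0.7, 0.5, 0.1]
grip_width: 0.0852
grasp_force: 0.0
21.55 [0.4322 0.2323 0.2253] q [ 0.73 -0.1  -0.68  0.42 -0.43  0.58] w 0.0852 gf 0.0 F [0.7 0.5 0.1]
battery_center (array([0.54039778, 0.23296591, 0.07263009]), np.float64(0.007705830484592421))
```

View pics/t8.png

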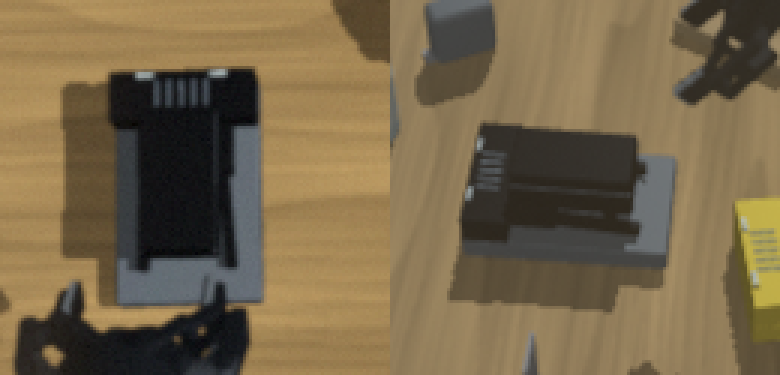

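The left half (top view) shows the pack on the charger between the guides, its front end flush against the head at row 127. The side view shows it level, and the gripper is clear. Handing in.

```bash
python3 -c "
from workcell import bot
print(bot.job_done())"
```

```text
the job is handed in; nothing more can be done
None
```

The battery pack is on the charger, rails down and fully home against the head. I stood it on its contact end and let go on the way, nothing else on the bench was touched as far as I saw, and I handed the job in after about 22 of the 72 s; no verdict came back.

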